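# Lay a tall bottle down and seat it in the label reader

### The job

Tip the tall amber bottle over onto its broad face so that it lies with its cap towards the label-reader nest; do not lift it off the deck or shove it along while it stands. Then slide it, lying, cap first between the guides until the cap meets the sprung buffer, and seat it with a firm push of about 10 N, never loading the buffer with more than 20 N; handle the bottle gently throughout. Leave it lying there, and leave the other bottle, the tip box and the pen alone.

Things in the scene. Friction and masses are not known exactly. Their poses are not given: they have to be found in the camera images.
- tall_bottle: Tall empty amber bottle, 26 x 45 x 132 mm (own x, y, z), 0.12 kg, upright 140 to 180 mm before the nest's mouth. Origin: centre of underside; z to the cap; x is normal to the broad faces and points to the nest within 0.12 rad, 6 mm off its centre line at most. Cap 20 mm wide, 8 mm off centre to -y. Balance point about 60 mm up; falls once tipped past 0.22 rad. Lying on a broad face: 26 mm high.
- bottle_cap (a point): Centre of the flat top of the tall bottle's cap (132 mm above the bottle's underside).
- nest: Fixed nest: two aluminium guides 18 mm high, 8 mm thick, on the deck, which is its floor. Origin: on the deck, middle of the open mouth; x points into the nest (the way the bottle slides), z up. The guides are 92 mm apart at the mouth, narrow to 53 mm over the first 50 mm, then run parallel to x = 166 mm. The grey reader housing, 70 mm wide and 50 mm high, closes the far end from x = 175 mm on.
- reader: Reader housing with a sprung black buffer before it; same origin and axes as the nest. Buffer pad: 44 mm wide, 4 to 22 mm above the deck. Its face is set anew each time between x = 149 and 165 mm; the setting is not measured: find it by feel. The pad gives 1 mm per 4 N (8 mm at most) and is damped.
- short_bottle: Short amber bottle, 33 x 56 x 94 mm, standing on the deck; leave it alone. Origin: centre of its underside.
- pipette_tips: Blue box of white pipette tips, 69 x 118 x 66 mm; leave it alone. Origin: centre of its underside.
- pen: Blue and white marker pen, 12 x 132 x 14 mm, lying near the front edge; leave it alone. Origin: centre of its underside.

How it is judged:
By the outcome, as a careful person would: the job done as asked, in the order asked, and still so for the second after the job is handed in, with the robot touching nothing.
It also fails if it takes over 72 s, if anything falls off the work surface, if the arm or the gripper's body presses on something with over 40 N, if the wrist force passes 120 N, or if a joint passes its speed limit or range.

### The arm

A 7-joint arm with a two-finger parallel gripper is mounted at the origin on a cart in front of the work surface, level with it; the furniture and walls round the work are solid. World frame = base frame: x ahead of the robot, y to its left, z up, the work surface at z = 0. Lengths are in m, angles in rad, forces in N, time in s.
With the tool pointing down it reaches from about 0.425 to 0.875 m from the base axis. Payload 4.7 kg.
Tool frame: the origin (TCP) lies between the finger pads; the fingertips stand 14 mm ahead of it and the grasp point (between the pads) lies 5 mm behind it; z points along the fingers, y is the line along which they close (so a half turn about z gives the same grasp; the last joint's range is limited). The gripper opens to 87 mm and grips with 3 to 60 N. Pads are 19 mm wide; open, the fingers measure 117 mm over their backs; the gripper's body (75 mm by 190 mm) begins 51 mm behind the grasp point.
Start: joints at [-1.098, 0.321, -0.07, 1.45, 0.023, 1.371, -0.057], TCP at [0.288, 0.583, 0.237] pointing down, gripper open.
Joint ranges: [-2.86, 2.86], [-0.3, 2.09], [-1.38, 1.24], [0.06, 2.45], [-1.56, 4.7], [0.09, 2.05], [-2.69, 2.69]. Speed limits (rad/s): [2.57, 2.57, 3.14, 3.14, 3.14, 3.14, 3.14].

### API

Orientations are given as a rotation vector (axis times angle).
In Python, from bench import ctrl gives the robot as it stands.
- The arm moves only by the tool step_arm, never from a script. Its argument "commands" is a list of rows, each an object with "travel": the shift along the tool's x, y, z in m, a list of three; "turn": the turn, a rotation vector about the tool's x, y, z in degrees, a list of three. A call has 1 to 5 rows; each row is the pose to reach, as a shift and turn from the pose commanded when the call began, along the tool's axes at that moment; what a row does not reach only later rows make up. A row lasts 1/10 s, in which the tool goes at most 50 mm and 8.59 degrees, less where a joint would pass 70% of its speed; a pose out of reach is approached as far as the arm can. A call with a gripper value outside its range is refused whole. "gripper" is the opening, from 0 (shut) to 1 (fully open), set as the call begins (left out, the last holds). The fingers move at their own pace and stop on an object; "force" is the grip in N (left out, the last holds). Time passes only in rows, so rows that repeat a pose let the fingers close. It gives the time, the measured TCP pose, the force, the opening and the grip force at its end, in the units of the state.
- ctrl.get_state(): the state, without advancing time (a new reading comes with each control period).
- ctrl.get_image(name): name is "scene" or "top" or "wrist"; returns the picture (384x512x3 uint8, red, green, blue); there is no depth.
- ctrl.camera_model(name): a dict with "fx", "fy", "cx", "cy" (pixels), "R" (3x3) and "t" (3): a world point X has camera coordinates R X + t; the wrist camera has in their place "T_tool_cam" (4x4, takes a point from camera to tool coordinates, whose origin is the TCP and whose axes are the flange's). Camera axes: x right, y down, z forward; pixel columns grow to the right and rows downward; lengths in m; the calibration is good to about 2 mm. The wrist camera is an equidistant fisheye: a pixel r from the principal point sees the ray r / f radians off the axis. A picture is of the moment at which its call begins: read the wrist's pose just before it. camera_model takes no time and is no camera call.
- ctrl.close_job(): hands the job in; it is judged then, once.
The state is a dict: "time": time; "joint_positions": joint angles; "qd": joint speeds; "joint_torque": joint torques, N m; "position": TCP position; "tool_rot": TCP orientation; "ft_force": force on the tool from outside, world axes, zero at the start; "torque": the same for the moment, N m; "grip_width": opening from 0.0 (shut) to 1.0 (fully open); "grip_force": force on a finger pad.
Only numpy, scipy, OpenCV 4.12 (cv2) and the standard library are available. Lean on these libraries where they do the work, as an engineer would, in place of code of your own. Each camera call takes 0.05 s, during which the arm holds its last target. There are 200 camera calls.

## Working session

There is one attempt and no reset: what is moved stays moved. The work goes in short steps, Python scripts to look and compute and a tool call to move; the robot and the scene stay as the last step left them, time stands still between calls to the robot, and variables do not carry over. Pictures are saved under pics/ and viewed, at most 10 in all, crops included, and the job is handed in when it is done.

Besides the shell and the picture viewer there is one more tool, called as name([rows], argument=value, ...), one row to a line, values as JSON. step_arm: Moves the arm, as the interface text tells. Its arguments: {"type":"object","properties":{"commands":{"type":"array"},"gripper":{"type":"number"},"force":{"type":"number"}},"required":["commands"]}

```bash
ls; mkdir -p pics
python3 - <<'E'
from bench import ctrl
import cv2,numpy as np
s=ctrl.get_state();print(s)
for n in("scene","top"):
    im=ctrl.get_image(n);cv2.imwrite(f"pics/{n}0.png",cv2.cvtColor(im,cv2.COLOR_RGB2BGR))
    print(n,ctrl.camera_model(n))
print(ctrl.camera_model("wrist"))
E
```

```text
pics
{'time': 0.0, 'joint_positions': array([-1.09791661,  0.3218108 , -0.07006941,  1.45169983,  0.02265923,
        1.37078253, -0.05690163]), 'qd': array([ 7.76448564e-05,  2.13915441e-04,  8.16603031e-04,  8.78168930e-04,
       -2.31461550e-04,  9.39588931e-05,  5.20569615e-04]), 'joint_torque': array([ 1.54780682e-04, -4.91289032e+01, -4.04086858e-01, -3.12533534e+01,
       -6.38471358e-02,  4.34034888e-02,  1.75777309e-04]), 'position': array([0.28769011, 0.58227324, 0.23545685]), 'tool_rot': array([-7.14242009e-01, -3.05903897e+00,  2.97571249e-03]), 'ft_force': array([-0.4043763 ,  0.45545363,  0.44919074]), 'torque': array([-0.05057032, -0.00059165, -0.02016332]), 'grip_force': 0.0, 'grip_width': 0.9958348503005753}
scene {'fx': 488.68821740935186, 'fy': 488.68821740935186, 'cx': 258.9972007585153, 'cy': 195.00677591859102, 'R': array([[ 7.36299933e-01, -6.76655059e-01,  5.83180952e-04],
       [-4.69412693e-01, -5.11410212e-01, -7.19799499e-01],
       [ 4.87354218e-01,  5.29714570e-01, -6.94181778e-01]]), 't': array([-0.47433956,  0.36218865,  0.99059292])}
top {'fx': 458.0161838513326, 'fy': 458.0161838513326, 'cx': 258.8901830917287, 'cy': 187.45311795128148, 'R': array([[-0.03134511, -0.99949261,  0.00565785],
       [-0.96812413,  0.02895302, -0.24879186],
       [ 0.24850181, -0.01327591, -0.96854045]]), 't': array([-0.02646924,  0.63084745,  0.92375555])}
{'fx': 297.3186396354542, 'fy': 297.3186396354542, 'cx': 259.662299773889, 'cy': 195.63182310592637, 'T_tool_cam': array([[ 1.65246581e-03, -9.64401642e-01, -2.64436649e-01,
         7.11099682e-02],
       [ 9.99998583e-01,  1.67852588e-03,  1.27404217e-04,
         2.22674682e-04],
       [ 3.20994924e-04, -2.64436485e-01,  9.64403050e-01,
        -1.48523209e-01],
       [ 0.00000000e+00,  0.00000000e+00,  0.00000000e+00,
         1.00000000e+00]])}
```

View pics/top0.png

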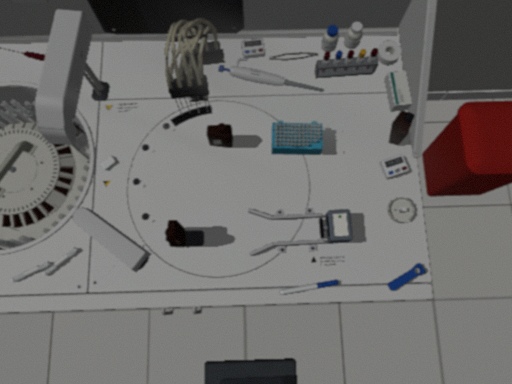

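View pics/scene0.png

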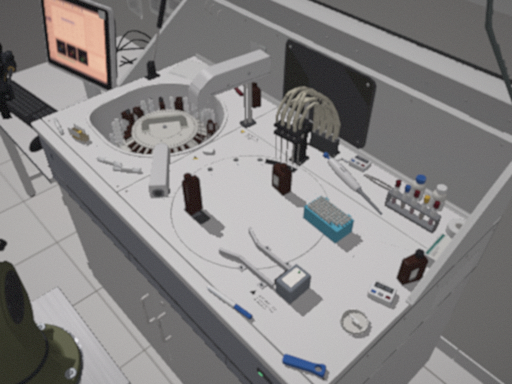

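The top view shows the tall bottle standing at about (180,235), and the nest's mouth at about (251,232) opening to the left, with the reader at (338,226). I'll enlarge this for details.

```bash
cat > h.py <<'E'
import numpy as np,cv2
from bench import ctrl
def px2w(n,u,v,z):
    m=ctrl.camera_model(n);d=np.array([(u-m['cx'])/m['fx'],(v-m['cy'])/m['fy'],1.])
    R=m['R'];c=-R.T@m['t'];d=R.T@d
    return c+d*(z-c[2])/d[2]
def w2px(n,X):
    m=ctrl.camera_model(n);p=m['R']@np.asarray(X)+m['t'];return m['fx']*p[0]/p[2]+m['cx'],m['fy']*p[1]/p[2]+m['cy']
E
python3 - <<'E'
from h import *
a=cv2.imread('pics/top0.png')[195:270,155:365];b=cv2.imread('pics/scene0.png')[165:305,170:320]
cv2.imwrite('pics/c1.png',cv2.convertScaleAbs(cv2.resize(a,None,fx=3.8,fy=3.8,interpolation=cv2.INTER_CUBIC),alpha=1.6))
for p in [(250,211,.018),(252,252,.018),(273,217,.018),(274,244,.018),(328,211,.05),(328,241,.05),(351,211,.05),(351,241,.05)]:print(p,px2w('top',*p).round(4))
E
```

```text
(250, 211, 0.018) [ 0.5903 -0.0244  0.018 ]
(252, 252, 0.018) [ 0.4963 -0.0264  0.018 ]
(273, 217, 0.018) [ 0.5747 -0.0768  0.018 ]
(274, 244, 0.018) [ 0.5127 -0.0766  0.018 ]
(328, 211, 0.05) [ 0.5786 -0.1986  0.05  ]
(328, 241, 0.05) [ 0.5116 -0.194   0.05  ]
(351, 211, 0.05) [ 0.577  -0.2499  0.05  ]
(351, 241, 0.05) [ 0.5101 -0.2445  0.05  ]
```

View pics/c1.png

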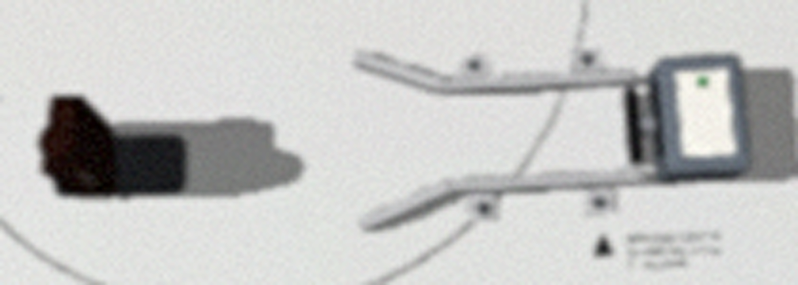

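The crop shows the guide knees at about (443,92) and (455,180), the reader's front corners at (655,60) and (663,177), and the bottle's base near x 60–115, y 118–192.

```bash
cat >> h.py <<'E'
from scipy.optimize import least_squares
from scipy.spatial.transform import Rotation as Ro
def nest_T(p,X):
    c,s=np.cos(p[2]),np.sin(p[2]);X=np.atleast_2d(X)
    return np.c_[p[0]+c*X[:,0]-s*X[:,1],p[1]+s*X[:,0]+c*X[:,1],X[:,2]]
E
python3 - <<'E'
from h import *
f=lambda u,v:(155+u/3.8,195+v/3.8)
M=np.array([(50,26.5,0),(50,-26.5,18),(175,35,50),(175,-35,50)])/1e3
P=np.array([f(443,92),f(455,180),f(655,60),f(663,177)])
r=least_squares(lambda p:(np.array([w2px('top',X) for X in nest_T(p,M)])-P).ravel(),[.54,-.02,-1.57])
print('nest',r.x,r.fun.round(2))
for q in[(112,192),(60,192)]:print(px2w('top',*f(*q),0))
s=ctrl.get_state();print(Ro.from_rotvec(s['tool_rot']).as_matrix().round(3))
E
```

```text
nest [ 0.54388416 -0.02416222 -1.56388322] [ 0.01  0.95 -1.83 -0.54  0.73 -0.46  1.04  0.03]
[0.51783618 0.12808356 0.        ]
[0.51879682 0.15942828 0.        ]
[[-0.897  0.443 -0.001]
 [ 0.443  0.897 -0.002]
 [-0.    -0.002 -1.   ]]
```

step_arm([
  {"travel": [-0.02, -0.013, 0], "turn": [0, 0, 5]},
  {"travel": [-0.06, -0.038, 0], "turn": [0, 0, 12]},
  {"travel": [-0.1, -0.063, 0], "turn": [0, 0, 20]},
  {"travel": [-0.14, -0.088, 0], "turn": [0, 0, 28]},
  {"travel": [-0.18, -0.113, 0], "turn": [0, 0, 36]},
])

```text
time: 0.6
position: [0.3998, 0.3999, 0.2362]
tool_rot: [-1.632, -2.684, 0.001]
ft_force: [0.3, 0.6, 0.1]
grip_width: 0.998
grip_force: 0.0
```

```bash
cat >> h.py <<'E'
def go(pos,R):
    "target world pose -> travel (tool axes) and turn (deg) from the measured pose"
    s=ctrl.get_state();R0=Ro.from_rotvec(s['tool_rot'])
    print('pos',s['position'].round(4),'t',s['time'],'F',s['ft_force'].round(2),'grip',s['grip_width'],s['grip_force'])
    print('travel',R0.inv().apply(np.array(pos)-s['position']).round(4),'turn',(R0.inv()*R).as_rotvec(degrees=True).round(2))
def tool(yaw=0.,tilt=0.):
    "tool y at world angle yaw; tilt>0: body leans to +y (tool points to -y)"
    R=Ro.from_matrix(np.array([[0,1,0],[1,0,0],[0,0,-1.]]).T)
    return Ro.from_euler('z',yaw)*R*Ro.from_euler('y',-tilt,degrees=True)
E
python3 -c "
from h import *
print(tool(0,30).as_matrix().round(2));go([.54,.17,.235],tool(.007))"
```

```text
[[ 0.    1.    0.  ]
 [ 0.87  0.   -0.5 ]
 [-0.5   0.   -0.87]]
pos [0.3998 0.3999 0.2362] t 0.6 F [0.33 0.64 0.1 ] grip 0.9980699657789055 0.0
travel [-0.2686  0.0187  0.0012] turn [-2.0e-02  2.0e-02  2.7e+01]
```

step_arm([
  {"travel": [-0.05, 0.004, 0], "turn": [0, 0, 7]},
  {"travel": [-0.1, 0.008, 0], "turn": [0, 0, 14]},
  {"travel": [-0.15, 0.011, 0], "turn": [0, 0, 20]},
  {"travel": [-0.2, 0.014, 0], "turn": [0, 0, 27]},
  {"travel": [-0.25, 0.017, 0], "turn": [0, 0, 27]},
])

```text
time: 1.1
position: [0.5308, 0.1869, 0.2364]
tool_rot: [-2.21, -2.232, -0.0]
ft_force: [1.3, 0.6, 1.4]
grip_width: 0.998
grip_force: 0.0
```

step_arm([
  {"travel": [-0.005, 0, 0], "turn": [0, 0, 0]},
  {"travel": [-0.005, 0, 0], "turn": [0, 0, 0]},
])

```text
time: 1.3
position: [0.5307, 0.1817, 0.2362]
tool_rot: [-2.212, -2.23, 0.001]
ft_force: [-0.8, 0.3, -0.2]
grip_width: 0.999
grip_force: 0.0
```

```bash
cat >> h.py <<'E'
def wray(s,u,v):
    "wrist pixel -> camera centre and ray in world"
    m=ctrl.camera_model('wrist');T=m['T_tool_cam'];R0=Ro.from_rotvec(s['tool_rot']).as_matrix()
    a=np.array([u-m['cx'],v-m['cy']]);r=np.hypot(*a);th=r/m['fx']
    d=np.r_[a/max(r,1e-9)*np.sin(th),np.cos(th)]
    return s['position']+R0@T[:3,3],R0@T[:3,:3]@d
def wz(s,u,v,z):
    c,d=wray(s,u,v);return c+d*(z-c[2])/d[2]
def w2wr(s,X):
    m=ctrl.camera_model('wrist');T=m['T_tool_cam'];R0=Ro.from_rotvec(s['tool_rot']).as_matrix()
    p=T[:3,:3].T@(R0.T@(np.asarray(X)-s['position'])-T[:3,3]);r=np.hypot(p[0],p[1]);k=np.arctan2(r,p[2])*m['fx']/r
    return p[0]*k+m['cx'],p[1]*k+m['cy']
E
python3 - <<'E'
from h import *
import pickle
s=ctrl.get_state();im=ctrl.get_image('wrist');pickle.dump(s,open('s1.pkl','wb'))
cv2.imwrite('pics/w1.png',cv2.convertScaleAbs(cv2.resize(im[:,:,::-1],(800,600),interpolation=cv2.INTER_CUBIC),alpha=1.5))
go([.54,.17,.235],tool(.007))
E
```

```text
pos [0.5299 0.1841 0.2362] t 1.35 F [-0.15  1.83  0.29] grip 0.9987761640795672 0.0
travel [-0.0142  0.0099  0.0012] turn [-0.06 -0.03  0.28]
```

View pics/w1.png

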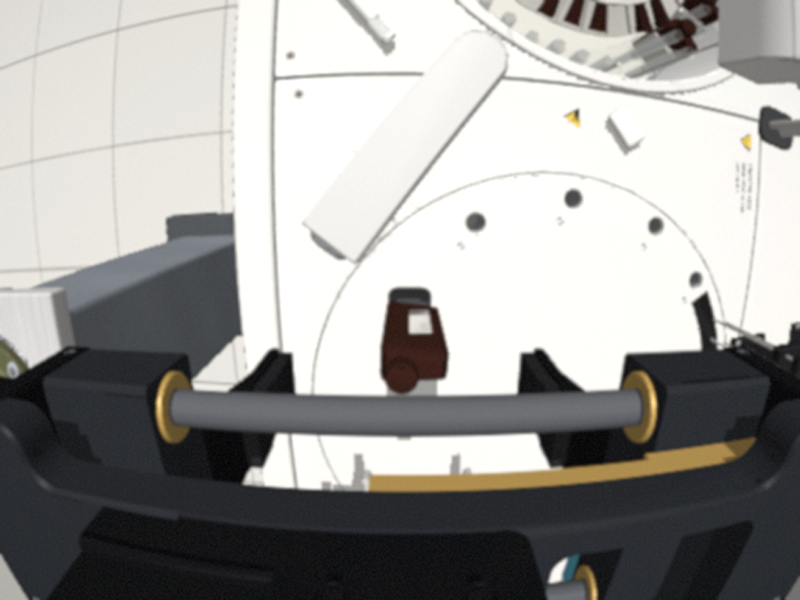

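The wrist view shows the bottle under the gripper: the cap circle is at (402,376), the rear base edge runs (389,303)–(436,308), and the guide mouths appear near (360,470) and (455,465).

Run:
```python
from h import *
import pickle
s=pickle.load(open('s1.pkl','rb'))
M=np.array([(0,-8,132),(-13,22.5,0),(-13,-22.5,0)])/1e3
P=np.array([(402,376),(436,308),(389,303)])*.64
r=least_squares(lambda p:(np.array([w2wr(s,X) for X in nest_T(p,M)])-P).ravel(),[.54,.14,-1.57])
print('bottle',r.x,r.fun.round(2))
for z in(.132,):print('cap',wz(s,402*.64,376*.64,z))
print('base',wz(s,436*.64,308*.64,0),wz(s,389*.64,303*.64,0))
for q in[(360,455),(455,455)]:print('guide tip?',wz(s,q[0]*.64,q[1]*.64,.018))
# top-view check of base front corners & nest-frame
b=r.x;n=[.5439,-.0242,-1.5639]
c,si=np.cos(n[2]),np.sin(n[2]);d=b[:2]-n[:2];print('in nest',c*d[0]+si*d[1],-si*d[0]+c*d[1],b[2]-n[2])
# shoulder
```

```text
bottle [ 0.53712047  0.13747328 -1.69558993] [-0.9   2.4   2.22 -1.01 -0.92 -2.17]
cap [0.53000137 0.14093477 0.132     ]
base [0.55810633 0.14612768 0.        ] [0.51764277 0.15017677 0.        ]
guide tip? [0.49055696 0.00732859 0.018     ]
guide tip? [0.57960131 0.00817283 0.018     ]
in nest -0.16171618617774347 -0.005664429020679688 -0.13168992963883963
```

```bash
cat >> h.py <<'E'
B=np.array([.537,.138]);BY=-1.67
def tipz(phi,tilt0=45.,g=(-.012,.080)):
    "TCP pose with the bottle tipped by phi deg, tool turned along with it"
    k=np.radians(phi);rx,rz=g[0]-.013,g[1]
    f=.013+rx*np.cos(k)+rz*np.sin(k);z=-rx*np.sin(k)+rz*np.cos(k)
    R=tool(BY+np.pi/2,tilt0-phi);h=np.array([np.cos(BY),np.sin(BY)])
    return np.r_[B+f*h,z]+.005*R.as_matrix()[:,2],R
E
python3 -c "
from h import *
p,R=tipz(0);print(p)
go(p-.11*R.as_matrix()[:,2],R)"
```

```text
[0.53783833 0.14642285 0.07646447]
pos [0.5299 0.1841 0.2362] t 1.35 F [-0.15  1.83  0.29] grip 0.9987761640795672 0.0
travel [0.0395 0.0162 0.082 ] turn [  2.44 -44.98   6.06]
```

step_arm([
  {"travel": [0.03, 0.005, 0.0], "turn": [0.4, -7.5, 1]},
  {"travel": [0.04, 0.01, 0.02], "turn": [0.8, -15, 2]},
  {"travel": [0.04, 0.013, 0.04], "turn": [1.2, -22.5, 3]},
  {"travel": [0.04, 0.016, 0.06], "turn": [1.6, -30, 4]},
  {"travel": [0.04, 0.016, 0.082], "turn": [2, -37.5, 5]},
])

```text
time: 1.85
position: [0.545, 0.2279, 0.154]
tool_rot: [1.92, 1.783, -0.659]
ft_force: [0.8, -0.2, 0.3]
grip_width: 0.999
grip_force: 0.0
```

```bash
python3 -c "
from h import *
p,R=tipz(0)
go(p-.11*R.as_matrix()[:,2],R);print(ctrl.get_state()['joint_positions'].round(2))"
```

```text
pos [0.545  0.2279 0.154 ] t 1.85 F [ 0.83 -0.19  0.26] grip 0.9989626863184288 0.0
travel [-0.0033  0.0008  0.0023] turn [ 0.75 -7.34  1.19]
[-0.92  0.57  0.3   1.45  0.32  1.59 -0.77]
```

step_arm([
  {"travel": [-0.003, 0.001, 0.002], "turn": [0.7, -7.3, 1.2]},
  {"travel": [-0.003, 0.001, 0.002], "turn": [0.7, -7.3, 1.2]},
])

```text
time: 2.05
position: [0.5427, 0.2255, 0.148]
tool_rot: [1.851, 1.691, -0.78]
ft_force: [-0.1, 0.8, -0.6]
grip_width: 0.999
grip_force: 0.0
```

Run:
```python
from h import *
import pickle
s=ctrl.get_state();im=ctrl.get_image('wrist');pickle.dump(s,open('s2.pkl','wb'))
v=cv2.convertScaleAbs(cv2.resize(im[:,:,::-1],(800,600),interpolation=cv2.INTER_CUBIC),alpha=1.5)
# overlay predicted bottle
for X in[(-13,22.5,0),(-13,-22.5,0),(0,-8,132),(-13,22.5,80),(-13,-22.5,80)]:
    w=nest_T([*B,BY],np.array(X)/1e3)[0];u=np.array(w2wr(s,w))/.64;cv2.circle(v,tuple(int(i) for i in u),3,(0,255,0),-1);print(X,u.round())
cv2.imwrite('pics/w2.png',v)
p,R=tipz(0);go(p,R)
```

```text
(-13, 22.5, 0) [444. 211.]
(-13, -22.5, 0) [375. 210.]
(0, -8, 132) [393. 415.]
(-13, 22.5, 80) [449. 320.]
(-13, -22.5, 80) [369. 319.]
pos [0.5443 0.2239 0.151 ] t 2.1 F [0.89 0.8  0.32] grip 1.0009258339923803 0.0
travel [-0.0024  0.0015  0.1077] turn [-0.14 -0.06  0.32]
```

View pics/w2.png

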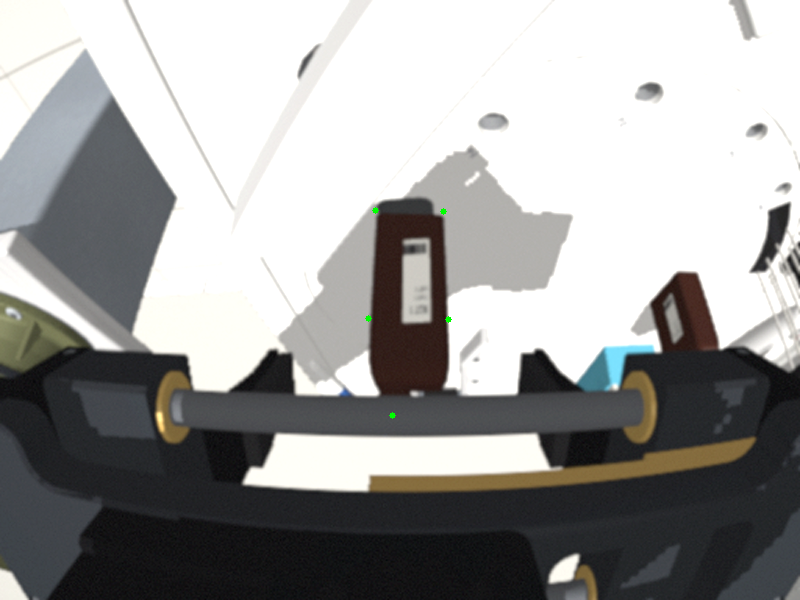

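The wrist view shows the bottle standing between the fingers. The model points match its edges; the base line is at row 215 against 211 predicted. I'll advance along the tool axis and close gently.

step_arm([
  {"travel": [-0.001, 0.001, 0.03]},
  {"travel": [-0.002, 0.001, 0.06]},
  {"travel": [-0.003, 0.001, 0.085]},
  {"travel": [-0.003, 0.001, 0.1]},
  {"travel": [-0.003, 0.001, 0.108]},
])

```text
$.commands[0]: bad value
```

step_arm([
  {"travel": [0, 0, 0]},
  {"travel": [0, 0, 0]},
  {"travel": [0, 0, 0]},
  {"travel": [0, 0, 0]},
], gripper=0.6, force=3)

```text
$.commands[0]: bad value
```

```bash
sed -i 's/B=np.array(\[.537,.138\])/B=np.array([.537,.136])/' h.py
python3 - <<'E'
from h import *
p,R=tipz(0);go(p,R)
v=cv2.convertScaleAbs(cv2.resize(ctrl.get_image('wrist')[:,:,::-1],(800,600)),alpha=1.5);cv2.imwrite('pics/w3.png',v[150:500,150:650])
E
```

```text
pos [0.5443 0.2239 0.151 ] t 2.1 F [0.89 0.8  0.32] grip 1.0009258339923803 0.0
travel [-0.0038  0.0017  0.1091] turn [-0.14 -0.06  0.32]
```

View pics/w3.png

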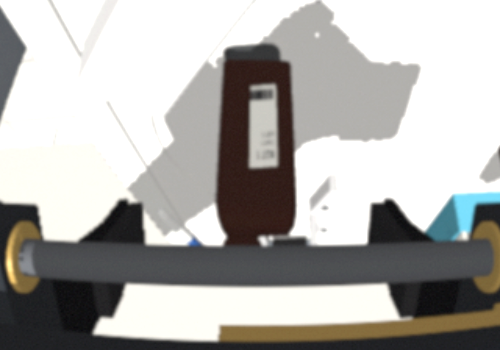

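The calls were refused because each row needs a turn, so nothing moved and the picture is unchanged. I'll resend them.

step_arm([
  {"travel": [-0.001, 0.001, 0.03], "turn": [0, 0, 0]},
  {"travel": [-0.002, 0.0015, 0.06], "turn": [0, 0, 0]},
  {"travel": [-0.0035, 0.0015, 0.085], "turn": [0, 0, 0]},
  {"travel": [-0.0035, 0.0015, 0.1], "turn": [0, 0, 0]},
  {"travel": [-0.0035, 0.0015, 0.109], "turn": [0, 0, 0]},
])

```text
time: 2.65
position: [0.5401, 0.1402, 0.0813]
tool_rot: [1.868, 1.68, -0.766]
ft_force: [-0.2, -0.2, 0.1]
grip_width: 0.999
grip_force: 0.0
```

step_arm([
  {"travel": [0, 0, 0], "turn": [0, 0, 0]},
  {"travel": [0, 0, 0], "turn": [0, 0, 0]},
  {"travel": [0, 0, 0], "turn": [0, 0, 0]},
], gripper=0.62, force=3)

```text
time: 2.95
position: [0.5404, 0.1428, 0.0807]
tool_rot: [1.864, 1.682, -0.766]
ft_force: [-0.0, 0.5, 0.9]
grip_width: 0.815
grip_force: 0.0
```

Run:
```python
from h import *
p,R=tipz(0);go(p,R)
v=cv2.convertScaleAbs(cv2.resize(ctrl.get_image('wrist')[:,:,::-1],(800,600)),alpha=1.5);cv2.imwrite('pics/w4.png',v[150:500,150:650])
```

```text
pos [0.5404 0.1428 0.0807] t 2.95 F [-0.01  0.54  0.9 ] grip 0.8153528194506734 0.0
travel [ 0.0039 -0.0027  0.002 ] turn [-0.08 -0.27 -0.16]
```

View pics/w4.png

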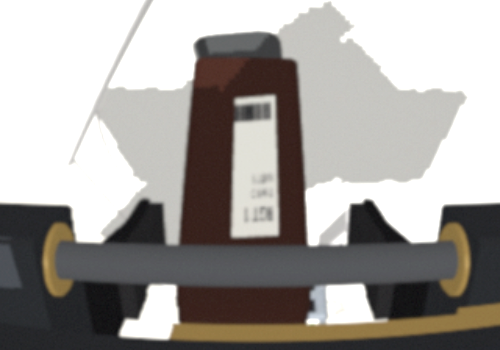

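The bottle sits at columns 182–304 between the fingertips at 163 and 350, so it is about 4 mm left of centre. I'll centre on it and close further.

step_arm([
  {"travel": [0.001, -0.002, 0.001], "turn": [0, 0, 0]},
  {"travel": [0.002, -0.004, 0.002], "turn": [0, 0, 0]},
  {"travel": [0.002, -0.004, 0.002], "turn": [0, 0, 0]},
  {"travel": [0.002, -0.004, 0.002], "turn": [0, 0, 0]},
], gripper=0.6, force=3)

```text
time: 3.4
position: [0.5357, 0.1418, 0.0771]
tool_rot: [1.864, 1.681, -0.77]
ft_force: [0.2, 0.5, 0.1]
grip_width: 0.605
grip_force: 0.0
```

Run:
```python
from h import *
p,R=tipz(0);go(p,R)
v=cv2.convertScaleAbs(cv2.resize(ctrl.get_image('wrist')[:,:,::-1],(800,600)),alpha=1.5);cv2.imwrite('pics/w5.png',v[150:500,150:650])
```

```text
pos [0.5357 0.1418 0.0771] t 3.4 F [0.22 0.47 0.1 ] grip 0.6051042327047806 0.0
travel [ 0.0024  0.0018 -0.0016] turn [-0.18 -0.14 -0.15]
```

View pics/w5.png

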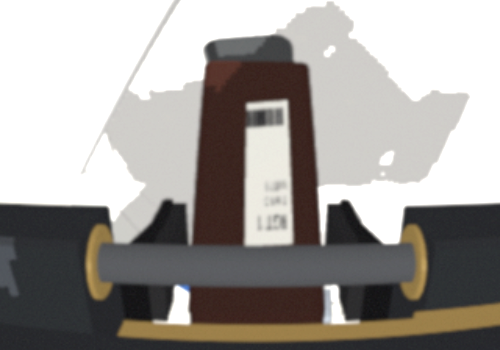

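The bottle, columns 193–320, is now centred between the fingers at 185 and 327. I'll close on it gently and work out the tipping arc.

step_arm([
  {"travel": [0, 0, 0], "turn": [0, 0, 0]},
  {"travel": [0, 0, 0], "turn": [0, 0, 0]},
  {"travel": [0, 0, 0], "turn": [0, 0, 0]},
  {"travel": [0, 0, 0], "turn": [0, 0, 0]},
], gripper=0.46, force=4)

```text
time: 3.85
position: [0.536, 0.1417, 0.0772]
tool_rot: [1.864, 1.681, -0.769]
ft_force: [1.2, 0.2, 0.1]
grip_width: 0.521
grip_force: 4.0
```

Run:
```python
from h import *
p,R=tipz(0);go(p,R)
for f in(3.6,7.2,10.8,14.4,18):
    q,Q=tipz(f);print(f,(R.inv().apply(q-p)*1e3).round(1),(R.inv()*Q).as_rotvec(degrees=True).round(1))
```

```text
pos [0.536  0.1417 0.0772] t 3.85 F [1.24 0.16 0.08] grip 0.521273215245626 3.9797648903913796
travel [ 0.0026  0.0016 -0.0015] turn [-0.17 -0.16 -0.17]
3.6 [-4.3 -0.   2.6] [0.  3.6 0. ]
7.2 [-8.4 -0.   5.4] [0.  7.2 0. ]
10.8 [-12.3  -0.    8.5] [ 0.  10.8  0. ]
14.4 [-16.    0.   11.8] [ 0.  14.4  0. ]
18 [-19.5   0.   15.4] [ 0. 18.  0.]
```

Run:
```python
from h import *
g=(-.009,.079)
p,R=tipz(0,45,g)
for f in(3.6,7.2,10.8,14.4,18):
    q,Q=tipz(f,45,g);print(f,(R.inv().apply(q-p)*1e3).round(1),(R.inv()*Q).as_rotvec(degrees=True).round(1))
```

```text
3.6 [-4.1 -0.   2.7] [0.  3.6 0. ]
7.2 [-8.   0.   5.6] [0.  7.2 0. ]
10.8 [-11.7  -0.    8.7] [ 0.  10.8  0. ]
14.4 [-15.3  -0.   12.1] [ 0.  14.4  0. ]
18 [-18.6  -0.   15.7] [ 0. 18.  0.]
```

step_arm([
  {"travel": [-0.0038, 0, 0.003], "turn": [0, 3.6, 0]},
  {"travel": [-0.0076, 0, 0.006], "turn": [0, 7.2, 0]},
  {"travel": [-0.0113, 0, 0.0091], "turn": [0, 10.8, 0]},
  {"travel": [-0.0149, 0, 0.0125], "turn": [0, 14.4, 0]},
  {"travel": [-0.0182, 0, 0.0161], "turn": [0, 18, 0]},
])

```text
time: 4.35
position: [0.5332, 0.1176, 0.0786]
tool_rot: [2.071, 1.867, -0.491]
ft_force: [0.2, -0.2, -1.1]
grip_width: 0.517
grip_force: 4.0
```

step_arm([
  {"travel": [0, 0, 0], "turn": [0, 0, 0]},
  {"travel": [0, 0, 0], "turn": [0, 0, 0]},
])

```text
time: 4.55
position: [0.5332, 0.1176, 0.0787]
tool_rot: [2.07, 1.865, -0.494]
ft_force: [-0.1, 0.7, -2.1]
grip_width: 0.52
grip_force: 4.0
```

Run:
```python
from h import *
p,R=tipz(18,45,(-.009,.079));go(p,R)
v=cv2.convertScaleAbs(cv2.resize(ctrl.get_image('scene')[130:260,130:300,::-1],None,fx=4,fy=4,interpolation=cv2.INTER_CUBIC),alpha=1.5);cv2.imwrite('pics/s6.png',v)
```

```text
pos [0.5332 0.1176 0.0787] t 4.55 F [-0.05  0.72 -2.1 ] grip 0.5201403881042852 3.972397990291938
travel [0.0005 0.002  0.0011] turn [-0.14 -0.14 -0.25]
```

View pics/s6.png

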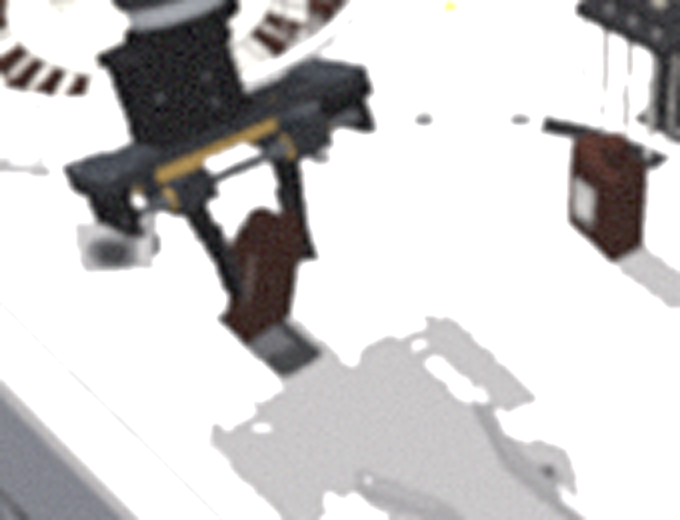

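The scene view shows the bottle tilted in the fingers with its lower edge at or near the deck, around (265,340). The vertical force hints at weight on the gripper, so I'll bias the arc downward.

step_arm([
  {"travel": [0.001, 0, 0.002], "turn": [0, 0, 0]},
  {"travel": [0.001, 0, 0.002], "turn": [0, 0, 0]},
])

```text
time: 4.8
position: [0.5336, 0.1185, 0.076]
tool_rot: [2.067, 1.867, -0.495]
ft_force: [0.7, 0.1, 1.2]
grip_width: 0.516
grip_force: 4.0
```

step_arm([
  {"travel": [-0.004, 0, 0.0027], "turn": [0, 3.6, 0]},
  {"travel": [-0.008, 0, 0.0056], "turn": [0, 7.2, 0]},
  {"travel": [-0.0117, 0, 0.0087], "turn": [0, 10.8, 0]},
  {"travel": [-0.0153, 0, 0.0121], "turn": [0, 14.4, 0]},
  {"travel": [-0.0186, 0, 0.0157], "turn": [0, 18, 0]},
])

```text
time: 5.3
position: [0.5305, 0.0945, 0.0703]
tool_rot: [2.253, 2.034, -0.173]
ft_force: [-0.6, 0.5, -0.3]
grip_width: 0.519
grip_force: 4.0
```

step_arm([
  {"travel": [0, 0, 0], "turn": [0, 0, 0]},
  {"travel": [0, 0, 0], "turn": [0, 0, 0]},
])

```text
time: 5.5
position: [0.5306, 0.0943, 0.0705]
tool_rot: [2.253, 2.031, -0.176]
ft_force: [-1.4, 0.4, -1.2]
grip_width: 0.518
grip_force: 4.0
```

step_arm([
  {"travel": [0, 0, 0.0015], "turn": [0, 0, 0]},
  {"travel": [-0.004, 0, 0.0045], "turn": [0, 3.6, 0]},
  {"travel": [-0.008, 0, 0.0077], "turn": [0, 7.2, 0]},
  {"travel": [-0.0118, 0, 0.011], "turn": [0, 10.8, 0]},
  {"travel": [-0.0154, 0, 0.0145], "turn": [0, 14.4, 0]},
])

```text
time: 6.0
position: [0.5296, 0.0782, 0.0588]
tool_rot: [-2.28, -2.061, -0.114]
ft_force: [-0.4, -0.8, -1.3]
grip_width: 0.513
grip_force: 4.0
```

step_arm([
  {"travel": [0, 0, 0], "turn": [0, 0, 0]},
  {"travel": [0, 0, 0], "turn": [0, 0, 0]},
])

```text
time: 6.2
position: [0.529, 0.0774, 0.0585]
tool_rot: [-2.283, -2.06, -0.108]
ft_force: [-0.9, 0.7, -0.7]
grip_width: 0.521
grip_force: 4.0
```

Run:
```python
from h import *
p,R=tipz(50.4,45,(-.009,.079));go(p,R)
v=cv2.convertScaleAbs(cv2.resize(ctrl.get_image('scene')[150:250,150:270,::-1],None,fx=5,fy=5,interpolation=cv2.INTER_CUBIC),alpha=1.5);cv2.imwrite('pics/s7.png',v)
```

```text
pos [0.529  0.0774 0.0585] t 6.2 F [-0.88  0.69 -0.73] grip 0.5209573389095875 3.996252390597874
travel [ 0.0001  0.0022 -0.0038] turn [-0.04 -0.07 -0.21]
```

View pics/s7.png

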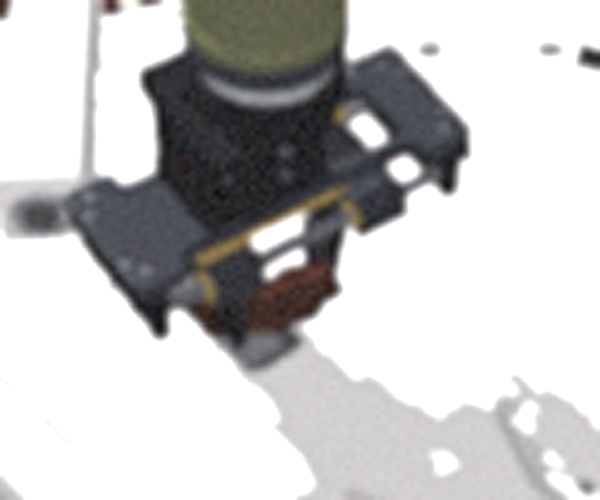

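The scene view shows the bottle tipped about 50° and held in the fingers, with its lower end at the deck. I've now used all my picture views, so I go on by numbers.

step_arm([
  {"travel": [-0.0041, 0, 0.0027], "turn": [0, 3.6, 0]},
  {"travel": [-0.008, 0, 0.0056], "turn": [0, 7.2, 0]},
  {"travel": [-0.0117, 0, 0.0087], "turn": [0, 10.8, 0]},
  {"travel": [-0.0153, 0, 0.0121], "turn": [0, 14.4, 0]},
  {"travel": [-0.0186, 0, 0.0157], "turn": [0, 18, 0]},
])

```text
time: 6.75
position: [0.5276, 0.0618, 0.0415]
tool_rot: [-2.099, -1.9, -0.44]
ft_force: [-1.4, -0.0, -1.5]
grip_width: 0.512
grip_force: 4.0
```

step_arm([
  {"travel": [0, 0, 0], "turn": [0, 0, 0]},
  {"travel": [0, 0, 0], "turn": [0, 0, 0]},
])

```text
time: 6.95
position: [0.5272, 0.0608, 0.0411]
tool_rot: [-2.104, -1.899, -0.436]
ft_force: [-0.2, -0.9, -1.4]
grip_width: 0.511
grip_force: 4.0
```

```bash
python3 -c "
from h import *
g=(-.009,.079)
for f in (68.4,72,76,80,84,88,90):
  p,R=tipz(f,45,g);print(f,p.round(4));go(p,R)"
```

```text
68.4 [0.5294 0.06   0.0449]
pos [0.5272 0.0608 0.0411] t 6.95 F [-0.19 -0.86 -1.44] grip 0.5114465890619057 3.9990356980891306
travel [ 0.001   0.0023 -0.0038] turn [-0.01 -0.07 -0.17]
72 [0.5292 0.0573 0.0409]
pos [0.5272 0.0608 0.0411] t 6.95 F [-0.19 -0.86 -1.44] grip 0.5114465890619057 3.9990356980891306
travel [-0.0031  0.0023 -0.0011] turn [-0.01  3.53 -0.17]
76 [0.5289 0.0546 0.0362]
pos [0.5272 0.0608 0.0411] t 6.95 F [-0.19 -0.86 -1.44] grip 0.5114465890619057 3.9990356980891306
travel [-0.0075  0.0023  0.0021] turn [-0.    7.53 -0.17]
80 [0.5287 0.0523 0.0313]
pos [0.5272 0.0608 0.0411] t 6.95 F [-0.19 -0.86 -1.44] grip 0.5114465890619057 3.9990356980891306
travel [-0.0116  0.0023  0.0057] turn [ 1.000e-02  1.153e+01 -1.700e-01]
84 [0.5285 0.0503 0.0263]
pos [0.5272 0.0608 0.0411] t 6.95 F [-0.19 -0.86 -1.44] grip 0.5114465890619057 3.9990356980891306
travel [-0.0154  0.0023  0.0095] turn [ 1.000e-02  1.553e+01 -1.700e-01]
88 [0.5283 0.0487 0.0211]
pos [0.5272 0.0608 0.0411] t 6.95 F [-0.19 -0.86 -1.44] grip 0.5114465890619057 3.9990356980891306
travel [-0.019   0.0024  0.0136] turn [ 0.02 19.53 -0.17]
90 [0.5282 0.048  0.0185]
pos [0.5272 0.0608 0.0411] t 6.95 F [-0.19 -0.86 -1.44] grip 0.5114465890619057 3.9990356980891306
travel [-0.0207  0.0024  0.0157] turn [ 2.000e-02  2.153e+01 -1.700e-01]
```

step_arm([
  {"travel": [-0.0041, 0, 0.0027], "turn": [0, 3.6, 0]},
  {"travel": [-0.008, 0, 0.0056], "turn": [0, 7.2, 0]},
  {"travel": [-0.0117, 0, 0.0087], "turn": [0, 10.8, 0]},
  {"travel": [-0.0153, 0, 0.0121], "turn": [0, 14.4, 0]},
  {"travel": [-0.0153, 0, 0.0121], "turn": [0, 14.4, 0]},
])

```text
time: 7.45
position: [0.5257, 0.0503, 0.0227]
tool_rot: [-1.946, -1.752, -0.664]
ft_force: [0.6, -0.9, -1.0]
grip_width: 0.516
grip_force: 4.0
```

step_arm([
  {"travel": [-0.002, 0, 0.001], "turn": [0, 1.8, 0]},
  {"travel": [-0.0035, 0, 0.0025], "turn": [0, 3.6, 0]},
  {"travel": [-0.0035, 0, 0.0025], "turn": [0, 3.6, 0]},
])

```text
time: 7.75
position: [0.526, 0.0504, 0.0198]
tool_rot: [-1.902, -1.717, -0.718]
ft_force: [-0.2, -0.4, -0.5]
grip_width: 0.515
grip_force: 4.0
```

```bash
python3 -c "
from h import *
p,R=tipz(90,45,(-.009,.079));go(p,R)"
```

```text
pos [0.526  0.0504 0.0198] t 7.75 F [-0.21 -0.39 -0.46] grip 0.5149339998158138 3.999236185236441
travel [-0.0025  0.0024 -0.0005] turn [ 0.02  3.55 -0.15]
```

step_arm([
  {"travel": [-0.001, 0, 0.001], "turn": [0, 1.8, 0]},
  {"travel": [-0.002, 0, 0.0015], "turn": [0, 3.6, 0]},
  {"travel": [-0.002, 0, 0.0015], "turn": [0, 3.6, 0]},
])

```text
time: 8.05
position: [0.5261, 0.0494, 0.0175]
tool_rot: [-1.86, -1.677, -0.772]
ft_force: [-0.1, -0.7, -0.0]
grip_width: 0.513
grip_force: 4.5
```

```bash
python3 -c "
from h import *
p=ctrl.get_state()['position'];p[0]=.5434;go(p,tool(.007,-45));p[0]=.535;go(p,tool(-.045,-45))"
```

```text
pos [0.5261 0.0494 0.0175] t 8.05 F [-0.13 -0.71 -0.01] grip 0.5132473550898362 4.475717961129249
travel [0.0013 0.0172 0.0012] turn [ 4.42 -0.17 -4.5 ]
pos [0.5261 0.0494 0.0175] t 8.05 F [-0.13 -0.71 -0.01] grip 0.5132473550898362 4.475717961129249
travel [0.0007 0.0088 0.0006] turn [ 2.31 -0.17 -2.4 ]
```

step_arm([
  {"travel": [0.0003, 0.0034, 0.0002], "turn": [0.9, 0, -0.9]},
  {"travel": [0.0005, 0.007, 0.0004], "turn": [1.8, 0, -1.8]},
  {"travel": [0.0008, 0.0105, 0.0007], "turn": [2.7, 0, -2.7]},
  {"travel": [0.001, 0.014, 0.001], "turn": [3.6, 0, -3.6]},
  {"travel": [0.0012, 0.0172, 0.0012], "turn": [4.4, 0, -4.5]},
])

```text
time: 8.55
position: [0.5439, 0.049, 0.0176]
tool_rot: [-1.75, -1.766, -0.729]
ft_force: [-0.1, -0.3, -0.5]
grip_width: 0.515
grip_force: 4.3
```

step_arm([
  {"travel": [0, 0, 0], "turn": [0, 0, 0]},
  {"travel": [0, 0, 0], "turn": [0, 0, 0]},
  {"travel": [0, 0, 0], "turn": [0, 0, 0]},
], gripper=0.7)

```text
time: 8.85
position: [0.5433, 0.0488, 0.0177]
tool_rot: [-1.752, -1.763, -0.73]
ft_force: [0.0, 0.4, 0.5]
grip_width: 0.672
grip_force: 0.2
```

```bash
python3 -c "
from h import *
p=ctrl.get_state()['position'];go(p,tool(.007,-45));R=tool(.007,-45).as_matrix();print(R.round(2))"
```

```text
pos [0.5433 0.0488 0.0177] t 8.85 F [0.04 0.43 0.52] grip 0.6720231516835236 0.2221899147843942
travel [0. 0. 0.] turn [ 0.09 -0.17  0.01]
[[-0.    1.   -0.  ]
 [ 0.71  0.01  0.71]
 [ 0.71  0.   -0.71]]
```

step_arm([
  {"travel": [0, 0, -0.01], "turn": [0, 0, 0]},
  {"travel": [0, 0, -0.03], "turn": [0, 0, 0]},
  {"travel": [0, 0, -0.06], "turn": [0, 0, 0]},
  {"travel": [0.03, 0, -0.09], "turn": [0, 0, 0]},
  {"travel": [0.07, 0, -0.12], "turn": [0, 0, 0]},
], gripper=0.75)

```text
time: 9.35
position: [0.5426, 0.0106, 0.1521]
tool_rot: [-1.757, -1.759, -0.727]
ft_force: [1.0, 0.6, 1.4]
grip_width: 0.748
grip_force: 0.0
```

```bash
cat >> h.py <<'E'
def find(show=True):
    "dark-red (bottle) pixels in the top picture near the nest -> world box at half height"
    im=ctrl.get_image('top').astype(int);r,g,b=im[...,0],im[...,1],im[...,2]
    m=((r-b>8)&(r<110)&(r>1.35*b)).astype(np.uint8);m[:, :140]=0;m[:205]=0;m[275:]=0;m[:,345:]=0
    n,l,st,_=cv2.connectedComponentsWithStats(m)
    for i in range(1,n):
        if st[i,4]<25:continue
        v,u=np.where(l==i);W=np.array([px2w('top',a,c,.02)[:2] for a,c in zip(u,v)])
        rc=cv2.minAreaRect((W*1e3).astype(np.float32));print('blob',st[i,4],'x',W[:,0].min().round(4),W[:,0].max().round(4),'y',W[:,1].min().round(4),W[:,1].max().round(4),'rect',np.round(rc[0],1),np.round(rc[1],1),round(rc[2],1))
E
python3 -c "
from h import *
find();go([.5434,.17,.16],tool(.007,0))"
```

```text
blob 29 x 0.564 0.6036 y -0.0384 -0.0352 rect [583.8 -36.9] [ 2.3 39.7] 88.3
blob 776 x 0.5553 0.6007 y -0.2414 -0.1327 rect [ 577.  -186.5] [108.6  44.3] 88.3
blob 634 x 0.5243 0.5666 y -0.0095 0.1196 rect [545.6  55.1] [ 42.  129.1] 0.5
blob 53 x 0.4411 0.4763 y -0.232 -0.2182 rect [ 458.9 -225.1] [11.1 35.8] 85.6
pos [0.5465 0.0125 0.1623] t 9.4 F [1.7  0.16 6.52] grip 0.7542608398861428 0.0
travel [ 0.1093 -0.0024  0.1134] turn [  0.68 -45.24   0.14]
```

The bottle lies with its cap at y≈-0.010, its base at y≈0.120 and its centre at x≈0.5455, turned 0.5° off the nest axis. I'll go round behind it with the fingers closed.

step_arm([
  {"travel": [0.02, 0, 0.02], "turn": [0, -8, 0]},
  {"travel": [0.045, -0.001, 0.045], "turn": [0, -16, 0]},
  {"travel": [0.07, -0.001, 0.07], "turn": [0, -24, 0]},
  {"travel": [0.095, -0.001, 0.095], "turn": [0, -32, 0]},
  {"travel": [0.108, -0.001, 0.11], "turn": [0, -40, 0]},
], gripper=0)

```text
time: 9.9
position: [0.5418, 0.1695, 0.1533]
tool_rot: [-2.172, -2.188, -0.102]
ft_force: [-0.5, -0.4, -1.5]
grip_width: 0.382
grip_force: 0.0
```

```bash
python3 -c "
from h import *
go([.5425,.165,.06],tool(.007,0))"
```

```text
pos [0.5418 0.1695 0.1533] t 9.9 F [-0.45 -0.39 -1.49] grip 0.3817846237428815 0.0
travel [-0.0126  0.0001  0.0926] turn [ 0.36 -4.99  0.01]
```

step_arm([
  {"travel": [-0.003, 0, 0.02], "turn": [0.3, -5, 0]},
  {"travel": [-0.006, 0, 0.045], "turn": [0.3, -5, 0]},
  {"travel": [-0.01, 0, 0.07], "turn": [0.3, -5, 0]},
  {"travel": [-0.0125, 0, 0.092], "turn": [0.3, -5, 0]},
  {"travel": [-0.0125, 0, 0.092], "turn": [0.3, -5, 0]},
])

```text
time: 10.4
position: [0.539, 0.1616, 0.0552]
tool_rot: [-2.21, -2.223, 0.011]
ft_force: [0.3, -0.2, -0.6]
grip_width: 0.014
grip_force: 0.0
```

step_arm([
  {"travel": [0, 0, 0.015], "turn": [0, 0, 0]},
  {"travel": [0, 0, 0.03], "turn": [0, 0, 0]},
  {"travel": [0, 0, 0.041], "turn": [0, 0, 0]},
  {"travel": [0, 0, 0.041], "turn": [0, 0, 0]},
])

```text
time: 10.8
position: [0.5404, 0.1628, 0.0155]
tool_rot: [-2.21, -2.225, 0.005]
ft_force: [0.8, 0.1, -0.7]
grip_width: 0.009
grip_force: 0.0
```

```bash
python3 -c "
from h import *
go([.5425,.132,.019],tool(.007,0));find()"
```

```text
pos [0.5404 0.1628 0.0155] t 10.8 F [ 0.79  0.1  -0.72] grip 0.008869085841876848 0.0
travel [-0.0308  0.0018 -0.0036] turn [-0.37 -0.1  -0.03]
blob 1006 x 0.4539 0.6116 y 0.1611 0.228 rect [533.2 192.3] [159.1  66.2] 1.9
blob 506 x 0.5242 0.5665 y -0.0073 0.1196 rect [545.4  56.2] [ 42.  126.9] 0.4
```

step_arm([
  {"travel": [-0.008, 0.002, -0.003], "turn": [-0.3, 0, 0]},
  {"travel": [-0.018, 0.002, -0.003], "turn": [-0.3, 0, 0]},
  {"travel": [-0.025, 0.002, -0.003], "turn": [-0.3, 0, 0]},
  {"travel": [-0.029, 0.002, -0.003], "turn": [-0.3, 0, 0]},
  {"travel": [-0.032, 0.002, -0.003], "turn": [-0.3, 0, 0]},
])

```text
time: 11.35
position: [0.5441, 0.1311, 0.0205]
tool_rot: [-2.214, -2.227, -0.007]
ft_force: [-0.0, 2.0, 2.3]
grip_width: 0.011
grip_force: 0.9
```

step_arm([
  {"travel": [-0.003, 0, 0], "turn": [0, 0, 0]},
  {"travel": [-0.007, 0, 0], "turn": [0, 0, 0]},
  {"travel": [-0.012, 0, 0], "turn": [0, 0, 0]},
  {"travel": [-0.018, 0, 0], "turn": [0, 0, 0]},
  {"travel": [-0.024, 0, 0], "turn": [0, 0, 0]},
])

```text
time: 11.85
position: [0.5439, 0.1067, 0.0199]
tool_rot: [-2.213, -2.228, -0.004]
ft_force: [-0.1, 1.9, 1.7]
grip_width: 0.003
grip_force: 0.9
```

step_arm([
  {"travel": [-0.006, 0, 0], "turn": [0, 0, 0]},
  {"travel": [-0.012, 0, 0], "turn": [0, 0, 0]},
  {"travel": [-0.018, 0, 0], "turn": [0, 0, 0]},
  {"travel": [-0.024, 0, 0], "turn": [0, 0, 0]},
  {"travel": [-0.03, 0, 0], "turn": [0, 0, 0]},
])

```text
time: 12.35
position: [0.5441, 0.0767, 0.0199]
tool_rot: [-2.213, -2.228, -0.005]
ft_force: [0.2, 2.0, 1.2]
grip_width: 0.006
grip_force: 1.0
```

```bash
python3 -c "
from h import *
go([.5425,-.02,.019],tool(.007,0));find()"
```

```text
pos [0.5441 0.0767 0.0199] t 12.35 F [0.2  2.02 1.23] grip 0.0057874394335746355 1.0295961710289703
travel [-0.0967 -0.0022  0.0006] turn [ 0.08 -0.16 -0.03]Traceback (most recent call last):
  File "<string>", line 3, in <module>
    go([.5425,-.02,.019],tool(.007,0));find()
                                       ~~~~^^
  File "h.py", line 49, in find
    v,u=np.where(l==i);W=np.array([px2w('top',a,c,.02)[:2] for a,c in zip(u,v)])
                                   ~~~~^^^^^^^^^^^^^^^
  File "h.py", line 4, in px2w
    m=ctrl.camera_model(n);d=np.array([(u-m['cx'])/m['fx'],(v-m['cy'])/m['fy'],1.])
ValueError: time passes only in moves, steps and waits
```

step_arm([
  {"travel": [-0.006, -0.0005, 0], "turn": [0, 0, 0]},
  {"travel": [-0.012, -0.001, 0], "turn": [0, 0, 0]},
  {"travel": [-0.018, -0.0015, 0], "turn": [0, 0, 0]},
  {"travel": [-0.024, -0.0015, 0], "turn": [0, 0, 0]},
  {"travel": [-0.03, -0.0015, 0], "turn": [0, 0, 0]},
])

```text
time: 12.9
position: [0.5427, 0.0467, 0.0198]
tool_rot: [-2.213, -2.228, -0.004]
ft_force: [-0.1, 2.1, 2.3]
grip_width: 0.005
grip_force: 1.0
```

step_arm([
  {"travel": [-0.006, 0, 0], "turn": [0, 0, 0]},
  {"travel": [-0.012, 0, 0], "turn": [0, 0, 0]},
  {"travel": [-0.018, 0, 0], "turn": [0, 0, 0]},
  {"travel": [-0.022, 0, 0], "turn": [0, 0, 0]},
  {"travel": [-0.026, 0, 0], "turn": [0, 0, 0]},
])

```text
time: 13.4
position: [0.5429, 0.0208, 0.0197]
tool_rot: [-2.214, -2.228, -0.004]
ft_force: [-0.8, 2.5, 2.0]
grip_width: 0.005
grip_force: 0.9
```

```bash
python3 -c "
from h import *
go([.5425,-.03,.019],tool(.007,0))"
```

```text
pos [0.5429 0.0208 0.0197] t 13.4 F [-0.83  2.48  2.03] grip 0.004540055057132465 0.9404800268748659
travel [-0.0508 -0.0008  0.0005] turn [ 0.07 -0.15 -0.04]
```

step_arm([
  {"travel": [-0.005, 0, 0], "turn": [0, 0, 0]},
  {"travel": [-0.01, 0, 0], "turn": [0, 0, 0]},
  {"travel": [-0.015, 0, 0], "turn": [0, 0, 0]},
  {"travel": [-0.02, 0, 0], "turn": [0, 0, 0]},
  {"travel": [-0.025, 0, 0], "turn": [0, 0, 0]},
])

```text
time: 13.9
position: [0.5431, -0.0042, 0.0196]
tool_rot: [-2.213, -2.228, -0.005]
ft_force: [-0.1, 2.2, 2.1]
grip_width: 0.004
grip_force: 1.1
```

step_arm([
  {"travel": [-0.004, 0, 0], "turn": [0, 0, 0]},
  {"travel": [-0.008, 0, 0], "turn": [0, 0, 0]},
  {"travel": [-0.012, 0, 0], "turn": [0, 0, 0]},
  {"travel": [-0.014, 0, 0], "turn": [0, 0, 0]},
  {"travel": [-0.016, 0, 0], "turn": [0, 0, 0]},
])

```text
time: 14.4
position: [0.5432, -0.02, 0.0195]
tool_rot: [-2.214, -2.228, -0.004]
ft_force: [-0.2, 2.2, 2.0]
grip_width: 0.006
grip_force: 1.0
```

step_arm([
  {"travel": [-0.001, 0, 0], "turn": [0, 0, 0]},
  {"travel": [-0.002, 0, 0], "turn": [0, 0, 0]},
  {"travel": [-0.003, 0, 0], "turn": [0, 0, 0]},
  {"travel": [-0.004, 0, 0], "turn": [0, 0, 0]},
  {"travel": [-0.004, 0, 0], "turn": [0, 0, 0]},
])

```text
time: 14.9
position: [0.5432, -0.0241, 0.0195]
tool_rot: [-2.214, -2.228, -0.004]
ft_force: [0.5, 0.8, 0.3]
grip_width: 0.007
grip_force: 0.6
```

step_arm([
  {"travel": [-0.001, 0, 0], "turn": [0, 0, 0]},
  {"travel": [-0.002, 0, 0], "turn": [0, 0, 0]},
  {"travel": [-0.003, 0, 0], "turn": [0, 0, 0]},
  {"travel": [-0.004, 0, 0], "turn": [0, 0, 0]},
])

```text
time: 15.3
position: [0.5432, -0.028, 0.0195]
tool_rot: [-2.213, -2.228, -0.004]
ft_force: [0.7, 1.4, 1.2]
grip_width: 0.009
grip_force: 0.7
```

step_arm([
  {"travel": [-0.001, 0, 0], "turn": [0, 0, 0]},
  {"travel": [-0.002, 0, 0], "turn": [0, 0, 0]},
  {"travel": [-0.003, 0, 0], "turn": [0, 0, 0]},
])

```text
time: 15.6
position: [0.5433, -0.0309, 0.0195]
tool_rot: [-2.213, -2.228, -0.004]
ft_force: [0.0, 1.8, 0.5]
grip_width: 0.007
grip_force: 0.7
```

step_arm([
  {"travel": [-0.001, 0, 0], "turn": [0, 0, 0]},
  {"travel": [-0.002, 0, 0], "turn": [0, 0, 0]},
  {"travel": [-0.002, 0, 0], "turn": [0, 0, 0]},
])

```text
time: 15.9
position: [0.5433, -0.0332, 0.0195]
tool_rot: [-2.214, -2.228, -0.004]
ft_force: [-0.1, 0.9, 0.9]
grip_width: 0.01
grip_force: 0.3
```

step_arm([
  {"travel": [-0.001, 0, 0], "turn": [0, 0, 0]},
  {"travel": [-0.002, 0, 0], "turn": [0, 0, 0]},
  {"travel": [-0.002, 0, 0], "turn": [0, 0, 0]},
])

```text
time: 16.2
position: [0.5433, -0.0351, 0.0195]
tool_rot: [-2.214, -2.228, -0.004]
ft_force: [0.1, 0.5, 0.9]
grip_width: 0.002
grip_force: 0.3
```

step_arm([
  {"travel": [-0.001, 0, 0], "turn": [0, 0, 0]},
  {"travel": [-0.002, 0, 0], "turn": [0, 0, 0]},
  {"travel": [-0.002, 0, 0], "turn": [0, 0, 0]},
])

```text
time: 16.5
position: [0.5434, -0.0371, 0.0195]
tool_rot: [-2.214, -2.228, -0.004]
ft_force: [-0.7, 0.0, 0.9]
grip_width: 0.003
grip_force: 0.3
```

step_arm([
  {"travel": [-0.001, 0, 0], "turn": [0, 0, 0]},
  {"travel": [-0.0015, 0, 0], "turn": [0, 0, 0]},
  {"travel": [-0.0015, 0, 0], "turn": [0, 0, 0]},
])

```text
time: 16.8
position: [0.5433, -0.0385, 0.0195]
tool_rot: [-2.214, -2.228, -0.004]
ft_force: [-0.0, 0.6, 0.4]
grip_width: 0.006
grip_force: 0.4
```

step_arm([
  {"travel": [-0.001, 0, 0], "turn": [0, 0, 0]},
  {"travel": [-0.002, 0, 0], "turn": [0, 0, 0]},
  {"travel": [-0.002, 0, 0], "turn": [0, 0, 0]},
])

```text
time: 17.1
position: [0.5434, -0.0395, 0.0195]
tool_rot: [-2.212, -2.228, -0.006]
ft_force: [-0.4, 3.4, 0.7]
grip_width: 0.007
grip_force: 1.9
```

step_arm([
  {"travel": [-0.001, 0, 0], "turn": [0, 0, 0]},
  {"travel": [-0.0015, 0, 0], "turn": [0, 0, 0]},
  {"travel": [-0.0015, 0, 0], "turn": [0, 0, 0]},
])

```text
time: 17.4
position: [0.5434, -0.0401, 0.0195]
tool_rot: [-2.211, -2.228, -0.007]
ft_force: [-0.1, 6.0, 0.9]
grip_width: 0.006
grip_force: 3.0
```

Contact with the buffer at TCP y≈-0.039. I'll press up to about 10 N.

step_arm([
  {"travel": [-0.0005, 0, 0], "turn": [0, 0, 0]},
  {"travel": [-0.001, 0, 0], "turn": [0, 0, 0]},
  {"travel": [-0.0015, 0, 0], "turn": [0, 0, 0]},
  {"travel": [-0.0015, 0, 0], "turn": [0, 0, 0]},
])

```text
time: 17.8
position: [0.5434, -0.0406, 0.0195]
tool_rot: [-2.21, -2.228, -0.008]
ft_force: [-0.4, 8.1, 1.8]
grip_width: 0.007
grip_force: 3.9
```

step_arm([
  {"travel": [-0.0005, 0, 0], "turn": [0, 0, 0]},
  {"travel": [-0.001, 0, 0], "turn": [0, 0, 0]},
  {"travel": [-0.001, 0, 0], "turn": [0, 0, 0]},
  {"travel": [-0.001, 0, 0], "turn": [0, 0, 0]},
])

```text
time: 18.2
position: [0.5435, -0.0409, 0.0196]
tool_rot: [-2.209, -2.228, -0.008]
ft_force: [-0.3, 9.2, 1.1]
grip_width: 0.004
grip_force: 4.5
```

step_arm([
  {"travel": [-0.0005, 0, 0], "turn": [0, 0, 0]},
  {"travel": [-0.001, 0, 0], "turn": [0, 0, 0]},
  {"travel": [-0.001, 0, 0], "turn": [0, 0, 0]},
  {"travel": [-0.001, 0, 0], "turn": [0, 0, 0]},
  {"travel": [-0.001, 0, 0], "turn": [0, 0, 0]},
])

```text
time: 18.7
position: [0.5435, -0.0412, 0.0196]
tool_rot: [-2.208, -2.228, -0.009]
ft_force: [0.3, 11.0, 0.8]
grip_width: 0.004
grip_force: 5.1
```

step_arm([
  {"travel": [0, 0, 0], "turn": [0, 0, 0]},
  {"travel": [0, 0, 0], "turn": [0, 0, 0]},
  {"travel": [0, 0, 0], "turn": [0, 0, 0]},
  {"travel": [0, 0, 0], "turn": [0, 0, 0]},
  {"travel": [0, 0, 0], "turn": [0, 0, 0]},
])

```text
time: 19.2
position: [0.5435, -0.0412, 0.0196]
tool_rot: [-2.209, -2.228, -0.009]
ft_force: [0.1, 10.4, 2.1]
grip_width: 0.005
grip_force: 5.1
```

The push held at about 10.5 N. I'll back off slowly, then withdraw and lift.

step_arm([
  {"travel": [0.0015, 0, 0], "turn": [0, 0, 0]},
  {"travel": [0.003, 0, 0], "turn": [0, 0, 0]},
  {"travel": [0.0045, 0, 0], "turn": [0, 0, 0]},
  {"travel": [0.006, 0, 0], "turn": [0, 0, 0]},
  {"travel": [0.0075, 0, 0], "turn": [0, 0, 0]},
])

```text
time: 19.7
position: [0.5433, -0.039, 0.0195]
tool_rot: [2.215, 2.228, 0.003]
ft_force: [0.9, -1.1, -0.1]
grip_width: 0.006
grip_force: 0.0
```

step_arm([
  {"travel": [0.002, 0, 0], "turn": [0, 0, 0]},
  {"travel": [0.006, 0, 0], "turn": [0, 0, 0]},
  {"travel": [0.015, 0, 0], "turn": [0, 0, 0]},
  {"travel": [0.03, 0, 0], "turn": [0, 0, 0]},
  {"travel": [0.05, 0, 0], "turn": [0, 0, 0]},
])

```text
time: 20.2
position: [0.543, 0.0121, 0.0197]
tool_rot: [-2.216, -2.227, -0.004]
ft_force: [-0.6, -0.1, 0.9]
grip_width: 0.007
grip_force: 0.0
```

step_arm([
  {"travel": [0.02, 0, -0.03], "turn": [0, 0, 0]},
  {"travel": [0.05, 0, -0.07], "turn": [0, 0, 0]},
  {"travel": [0.09, 0, -0.1], "turn": [0, 0, 0]},
  {"travel": [0.12, 0, -0.13], "turn": [0, 0, 0]},
  {"travel": [0.15, 0, -0.15], "turn": [0, 0, 0]},
])

```text
time: 20.7
position: [0.5423, 0.1642, 0.1728]
tool_rot: [2.213, 2.23, 0.009]
ft_force: [0.2, 0.3, 0.8]
grip_width: 0.005
grip_force: 0.0
```

step_arm([
  {"travel": [0.02, 0, 0], "turn": [0, 0, 0]},
  {"travel": [0.02, 0, 0], "turn": [0, 0, 0]},
])

```text
time: 20.9
position: [0.5411, 0.1866, 0.1709]
tool_rot: [-2.206, -2.234, -0.008]
ft_force: [-0.0, 0.6, -0.7]
grip_width: 0.004
grip_force: 0.0
```

```bash
sed -i "s/W=np.array(\[px2w('top',a,c,.02)\[:2\] for a,c in zip(u,v)\])/W=px2wv(u,v)/" h.py
cat >> h.py <<'E'
def px2wv(u,v,z=.02):
    m=ctrl.camera_model('top');d=np.c_[(u-m['cx'])/m['fx'],(v-m['cy'])/m['fy'],np.ones(len(u))]@m['R'];c=-m['R'].T@m['t']
    return (c+d*((z-c[2])/d[:,2])[:,None])[:,:2]
E
python3 -c "
from h import *
find();s=ctrl.get_state();print(s['position'],s['time'],s['ft_force'])"
```

```text
blob 485 x 0.5235 0.5657 y -0.1798 -0.0545 rect [ 544.6 -117.1] [ 41.9 125.3] 0.3
[0.54108699 0.18357592 0.17003762] 20.95 [-0.92893261 -0.09778423 -0.18759749]
```

```bash
python3 -c "
from bench import ctrl
print(ctrl.close_job())"
```

```text
the job is handed in; nothing more can be done
None
```

The tall bottle was tipped under control onto its broad face, slid cap first between the guides, seated against the buffer at about 10.5 N (highest reading 11 N) and left lying there; the job was handed in at about 21 s, with no verdict returned. During the tip the force readings could not fully rule out a slight lift of its base edge.

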